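# Fetch the blue antiseptic bottle from the sliding-door supply case

## Robot

A 6-joint arm with a two-finger parallel gripper is mounted at the origin on the work surface. World frame = base frame: x ahead of the robot, y to its left, z up, the work surface at z = 0. Lengths are in mm, angles in rad, forces in N, time in s.
With the tool pointing down it reaches from about 350 to 875 mm from the base axis. Payload 4.2 kg.
Tool frame: the origin (TCP) lies between the finger pads; the fingertips stand 19 mm ahead of it and the grasp point (between the pads) is the TCP; z points along the fingers, y is the line along which they close (so a half turn about z gives the same grasp; the last joint's range is limited). The gripper opens to 85 mm and grips with 20 to 120 N. Pads are 22 mm wide; open, the fingers measure 114 mm over their backs; the gripper's body (76 mm by 85 mm) begins 54 mm behind the grasp point. The pads swing forward as they close: fully open they stand 13 mm farther back than shut.
Start: joints at [-0.992, 0.385, 0.008, 0, -1.194, -0.259], TCP at [196.501, -593.285, 250.312] pointing down, gripper open.
Joint ranges: [-3.14, 3.14], [-1.21, 2.06], [-1.07, 1.41], [-3.16, 2.05], [-2.99, -0.16], [-3.1, 3.1]. Speed limits (rad/s): [2.79, 2.79, 3.14, 3.14, 3.14, 3.14].

## Interface

Orientations are given as a unit quaternion [x, y, z, w].
In Python, from rig import manip gives the robot as it stands. Calls block until the motion is done:
- manip.goto(position, orientation): joint-space move of the TCP to a pose.
- manip.move_l(position, ori=None, feed=150): straight line of the TCP; ori=None keeps the orientation; feed is the mean speed in mm/s.
- manip.goto_joints(angles): joint-space move.
- manip.set_gripper(opening, newtons=None): finger opening in mm; newtons is the grip in N (None keeps the last); returns when the fingers have stopped.
- manip.pause(seconds).
- manip.solve_ik(position, orientation): joint angles nearest the present ones, or None.
- manip.snapshot(name): name is "scene" or "side" or "wrist"; returns (picture, depth): 480x640x3 uint8, red, green, blue; 480x640 float32, mm along the optical axis (not along the pixel's ray), 0 where there is no reading.
- manip.calibration(name): a dict with "fx", "fy", "cx", "cy" (pixels), "extrinsics" (4x4, takes a point from camera to world coordinates). Camera axes: x right, y up, looking along -z (the intrinsics and any distortion apply to the point x, -y, -z); pixel columns grow to the right and rows downward; lengths in mm; the calibration is good to about 2 mm. A picture is of the moment at which its call begins: read the wrist's pose just before it. calibration takes no time and is no camera call; for the wrist camera it gives the pose at the moment of the call.
A pose or a line that the arm cannot do raises manip.IKError and nothing moves.
- manip.finish_job(): hands the job in; it is judged then, once.
Trained networks look in the newest picture that a camera, given by its name, has taken for a name from the list of things; names that differ only in an ending like _2 or _b are one class to them, and where a whole thing is asked for, a point or a joint stands for the part that bears it (a point fixed in the world has none). Each returns a list of dicts, best first, with "confidence" (0 to 1); they miss things now and then, are a little off and sometimes report something else, mostly with a low value. They report only what shows in the picture. A call takes as long as a camera call. They do not tell look-alikes from the thing itself.
- manip.spot_in(camera, target): "rect" ([left, top, right, bottom] in pixels, round what is visible of it).
- manip.cut_out(camera, target): "mask" (480x640 bool, what is visible of it) and "rect" ([left, top, right, bottom] in pixels, round what is visible of it).
- manip.spot_point(camera, target): "position" ([row, column] in pixels: a listed point, or the origin of a listed thing).
Readings, each from a call of its own:
- manip.get_clock(): time.
- manip.get_joints(): joint angles.
- manip.get_joint_velocities(): joint speeds.
- manip.get_tau(): joint torques, N m.
- manip.get_position(): TCP position.
- manip.get_tcp_rot(): TCP orientation.
- manip.get_ft_force(): force on the tool from outside, world axes, zero at the start.
- manip.get_wrist_torque(): the same for the moment, N m.
- manip.get_finger_gap(): finger opening in mm.
- manip.get_grasp_force(): force on a finger pad.
Only numpy, scipy, OpenCV 4.12 (cv2) and the standard library are available. Lean on these libraries where they do the work, as an engineer would, in place of code of your own. Each camera call takes 0.05 s, during which the arm holds its last target. There are 200 camera calls.

## Task

At the blood-drive table, slide the clear door that covers the blue bottle fully open, past the other door, leaving the other door shut as it is. Then take the blue bottle out of the case and stand it upright on the floor of the yellow basket.

Things in the scene. Friction and masses are not known exactly. Their poses are not given: they have to be found in the camera images.
- upper_door_handle (a point): Centre of the upper door's black handle: upright fin 70 (x) x 14 (y) x 32 mm high on the clear door (196 x 235 x 6 mm, face at z 124 mm). It covers the case's +y half, slides along -y over the lower door (1.5 N, stays put), stop 145 mm from shut; starts 0-12 mm ajar. Fin is 35 mm from the door's outer end. Axes: case's, z up. Shut handles are 380 mm apart.
- lower_door_handle (a point): Centre of the lower door's handle, same fin and door mirrored: covers the case's -y half, slides along +y under the upper door, stop 145 mm from shut, starts 0-12 mm ajar; its face is at z 115 mm. Fully open, the fin clears the upper door's edge by 28 mm. Case: grey box 220 (x) x 474 (y) x 127 mm high, two compartments 200 mm wide in x.
- blue_centre (a point): Centre, half-way up, of the blue bottle: upright straight cylinder 42 mm in diameter, 96 mm high, blue cap of the same width, white label, about 120 g. It stands on the 6 mm floor of one compartment, some 140 mm along y from the case's middle, within 20 mm of its centre line. The other compartment holds a like white bottle. z: its axis.
- basket_in (a point): Middle of the inner floor (its top face) of the yellow open-topped basket with slatted sides, 170 x 170 mm outside, 70 mm high, walls 4 mm, 0.5 kg, loose on the table. Axes along its sides, z up.
Not all that is in view belongs to the job. There is more than one size of the part that bears basket_in; the job needs the larger.

How it is judged (in metres and radians):
On the way, in this order (a step that is already met when the one before it is completed fails the run):
1. the door over the blue bottle is slid open (its handle at least 110 mm from where it began), the bottle still standing in its place and the other door left shut (((distance of upper_door_handle from where it was at the start of the episode above 0.11 m and distance of lower_door_handle from where it was at the start of the episode below 0.03 m) or (distance of lower_door_handle from where it was at the start of the episode above 0.11 m and distance of upper_door_handle from where it was at the start of the episode below 0.03 m)) and distance of blue_centre from where it was at the start of the episode below 0.03 m), for 0.2 s.
2. the blue bottle is lifted out of the case (height (world z) of blue_centre above 0.13 m), for 0.1 s.
At the end, for the whole second after the job is handed in: The blue bottle stands upright (within 10 degrees), at rest on the floor of the level basket, centre within its walls and 48 mm (10 either way) above its floor; the handle of its door is over 110 mm from where it began, the other door's handle under 30 mm from where it began (((distance of upper_door_handle from where it was at the start of the episode above 0.11 m and distance of lower_door_handle from where it was at the start of the episode below 0.03 m) or (distance of lower_door_handle from where it was at the start of the episode above 0.11 m and distance of upper_door_handle from where it was at the start of the episode below 0.03 m)) and angle between blue_centre's own z axis and vertical below 0.17 rad and x of blue_centre in the frame of basket_in between -0.075 and 0.075 m and y of blue_centre in the frame of basket_in between -0.075 and 0.075 m and z of blue_centre in the frame of basket_in between 0.038 and 0.058 m and linear speed of blue below 0.02 m/s and angle between basket_in's own z axis and vertical below 0.1 rad); the robot touches nothing.
It fails at once if the door over the white bottle is opened (moved more than 30 mm) while the blue bottle is still in its place ((distance of blue_centre from where it was at the start of the episode below 0.03 m and distance of upper_door_handle from where it was at the start of the episode above 0.03 m and y of blue_centre in the frame of lower_door_handle between -0.12 and 0.12 m) or (distance of blue_centre from where it was at the start of the episode below 0.03 m and distance of lower_door_handle from where it was at the start of the episode above 0.03 m and y of blue_centre in the frame of upper_door_handle between -0.12 and 0.12 m)).
It fails at once if the basket is tipped (angle between basket_in's own z axis and vertical above 0.35 rad).
It also fails if it takes over 53 s, if anything falls off the work surface, if the arm or the gripper's body presses on something with over 40 N, if the wrist force passes 120 N, or if a joint passes its speed limit or range.

## Working session

There is one attempt and no reset: what is moved stays moved. The work goes in short steps, each a Python script; the robot and the scene stay as the last script left them, time stands still between calls to the robot, and variables do not carry over. Pictures are saved under pics/ and viewed, at most 10 in all, crops included, and the job is handed in when it is done.

```bash
mkdir -p pics; cat > h.py <<'E'
import numpy as np, cv2
from rig import manip
def world(cam,K,u,v,d):
    p=np.array([(u-K['cx'])/K['fx']*d,-(v-K['cy'])/K['fy']*d,-d,1]); return (np.array(K['extrinsics'])@p)[:3]
def onplane(K,u,v,z):
    E=np.array(K['extrinsics']); r=E[:3,:3]@np.array([(u-K['cx'])/K['fx'],-(v-K['cy'])/K['fy'],-1]); o=E[:3,3]
    return o+r*(z-o[2])/r[2]
E
python3 - <<'E'
from h import *
ims=[]
for c in ['scene','side']:
    K=manip.calibration(c); im,d=manip.snapshot(c); np.savez(f'pics/{c}1.npz',im=im,d=d)
    cv2.imwrite(f'pics/{c}1.png',im[:,:,::-1])
    print(c,{k:(np.round(v,2).tolist()) for k,v in K.items()})
    for t in ['upper_door_handle','lower_door_handle','blue_centre','basket_in']:
        for r in manip.spot_point(c,t):
            v,u=r['position']; dd=d[int(v),int(u)]
            print(c,t,round(r['confidence'],2),round(u),round(v),np.round(world(c,K,u,v,dd)))
print(manip.get_clock(),manip.get_tcp_rot())
E
```

```text
scene {'fx': 600.81, 'fy': 600.81, 'cx': 314.93, 'cy': 236.39, 'extrinsics': [[0.5, -0.59, 0.63, 1281.42], [0.86, 0.34, -0.37, -438.45], [0.01, 0.73, 0.68, 936.18], [0.0, 0.0, 0.0, 1.0]]}
scene upper_door_handle 0.81 287 230 [520. -48. 153.]
scene lower_door_handle 0.78 94 298 [ 501. -416.  147.]
scene blue_centre 0.71 92 298 [ 502. -419.  147.]
scene basket_in 0.91 451 204 [486. 421.  -1.]
scene basket_in 0.9 384 245 [527. 191.   4.]
side {'fx': 611.49, 'fy': 611.49, 'cx': 323.09, 'cy': 237.98, 'extrinsics': [[-0.91, 0.23, -0.35, 60.35], [-0.42, -0.52, 0.74, 1009.13], [-0.01, 0.82, 0.57, 861.05], [0.0, 0.0, 0.0, 1.0]]}
side upper_door_handle 0.91 347 206 [501. -39. 156.]
side lower_door_handle 0.96 410 146 [ 480. -407.  138.]
side blue_centre 0.5 353 233 [495. -62.  71.]
side basket_in 0.94 253 402 [487. 410.   7.]
side basket_in 0.9 291 320 [524. 193.   6.]
0.5 [-1.59206724e-01  9.87245267e-01  4.47766029e-05 -4.36130937e-07]
```

View pics/scene1.png

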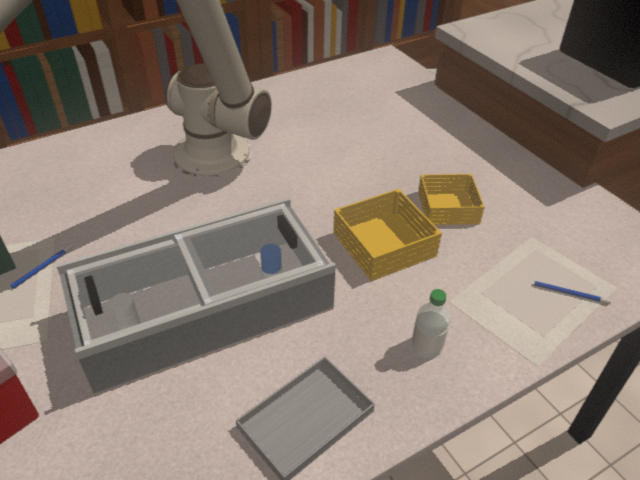

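View pics/side1.png

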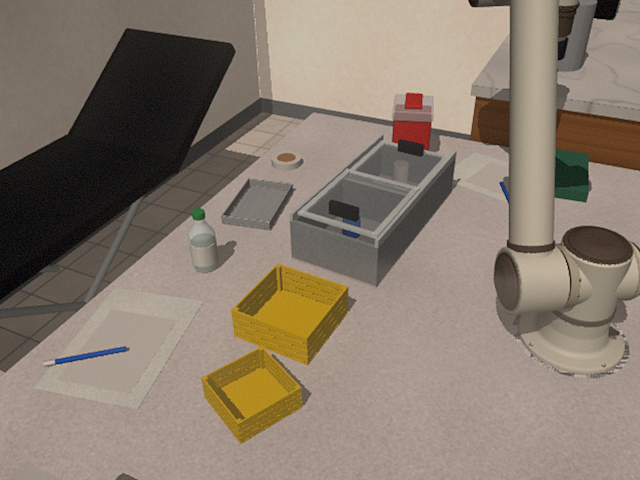

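The blue bottle is at scene (271,258), under the near (+y) **upper** door, whose handle is at (287,230). The lower door's handle is at (94,298), with the white bottle at (125,308). There are two yellow baskets, at scene (384,245) and (451,204). The first looks larger, so I'll check its size from depth and from the wrist camera.

```bash
cat >> h.py <<'E'
def q(psi):  # tool down, fingers closing along world angle psi (deg)
    f=np.radians((psi+90)/2); return [float(np.cos(f)),float(np.sin(f)),0.,0.]
def cloud(K,d):
    v,u=np.mgrid[0:480,0:640]; P=np.stack([(u-K['cx'])/K['fx']*d,-(v-K['cy'])/K['fy']*d,-d],-1)
    E=np.array(K['extrinsics']); W=P@E[:3,:3].T+E[:3,3]; W[d<=0]=np.nan; return W
def rect(P): return cv2.minAreaRect(P[:,:2].astype(np.float32))
E
python3 - <<'E'
from h import *
for c in ['scene','side']:
    z=np.load(f'pics/{c}1.npz'); W=cloud(manip.calibration(c),z['d']); im=z['im'].astype(int)
    dark=(im.max(-1)<60); X,Y,Z=np.moveaxis(W,-1,0)
    for n,(yc) in {'up':-45,'lo':-412}.items():
        m=dark&(abs(X-505)<80)&(abs(Y-yc)<50)&(Z>128)&(Z<165); print(c,n,m.sum(),rect(W[m]),np.nanmax(Z[m]))
    yel=(im[...,0]>im[...,2]*1.8)&(im[...,0]>90)
    for yc in (192,415):
        m=yel&(abs(X-505)<130)&(abs(Y-yc)<110)&(Z>-5)&(Z<90); print(c,'bask',yc,m.sum(),rect(W[m]),np.percentile(Z[m],[2,20,99]))
    m=(abs(X-505)<160)&(abs(Y+230)<290)&(Z>118)&(Z<130);print(c,'case',rect(W[m]))
    b=(im[...,2]>im[...,0]*1.5)&(abs(X-505)<100)&(abs(Y+90)<90)&(Z>0);print(c,'blue',np.median(W[b],0),np.percentile(Z[b],98))
manip.goto([505,-80,400],q(87)); 
K=manip.calibration('wrist');im,d=manip.snapshot('wrist');np.savez('pics/w1.npz',im=im,d=d,E=K['extrinsics']);cv2.imwrite('pics/w1.png',im[:,:,::-1])
print({k:np.round(v,2).tolist() for k,v in K.items()},manip.get_clock(),manip.get_joints())
for t in ['upper_door_handle','lower_door_handle','blue_centre','basket_in']:
    for r in manip.spot_point('wrist',t):
        v,u=r['position'];print(t,r['confidence'],u,v,np.round(world('',K,u,v,d[int(v),int(u)])))
E
```

```text
scene up 226 ((515.444580078125, -45.935359954833984), (13.36679458618164, 64.20953369140625), 86.52018737792969) 159.53220697224947
scene lo 261 ((481.92755126953125, -414.29791259765625), (11.986984252929688, 70.42049407958984), 84.84415435791016) 150.49408650263547
scene bask 192 6355 ((520.1675415039062, 195.17698669433594), (174.518310546875, 177.96640014648438), 87.00677490234375) [ 0.51845679  4.21846207 71.36402089]
scene bask 415 2861 ((468.3347473144531, 411.6468200683594), (198.03871154785156, 192.59951782226562), 66.80989074707031) [-1.13183573  3.02963855 52.90893754]
scene case ((494.81707763671875, -228.16358947753906), (474.8720397949219, 227.84048461914062), 85.156494140625)
scene blue [ 547.0634251  -101.30777355  123.83878414] 127.22654913023582
side up 404 ((511.0054626464844, -39.460716247558594), (17.636920928955078, 72.16378021240234), 86.18815612792969) 161.03795576307834
side lo 205 ((479.4900817871094, -408.08563232421875), (17.6361141204834, 71.94171142578125), 82.83240509033203) 152.47799333949206
side bask 192 7687 ((531.561767578125, 195.96856689453125),
[... 265 characters left out ...]
((496.0731201171875, -227.3549346923828), (480.5862731933594, 225.41940307617188), 85.0748519897461)
side blue [493.27277473 -54.75645064  78.33693797] 128.95423635761068
{'fx': 356.8, 'fy': 356.8, 'cx': 318.81, 'cy': 241.17, 'extrinsics': [[0.05, -0.95, -0.29, 430.04], [1.0, 0.05, 0.02, -75.89], [0.0, -0.29, 0.96, 523.6], [0.0, 0.0, 0.0, 1.0]]} 2.7583 [ 1.59607356e-01  1.17633331e-01  1.51019683e-02  6.02179981e-06
 -1.46885890e+00 -1.78377336e+00]
upper_door_handle 0.58 354.4 208.7 [509. -43. 156.]
upper_door_handle 0.4 509.8 185.3 [518. 197.   5.]
lower_door_handle 0.56 15.5 195.2 [ 478. -406.  141.]
basket_in 0.67 510.1 185.1 [518. 198.   4.]
basket_in 0.43 17.8 194.0 [ 477. -407.  137.]
```

View pics/w1.png

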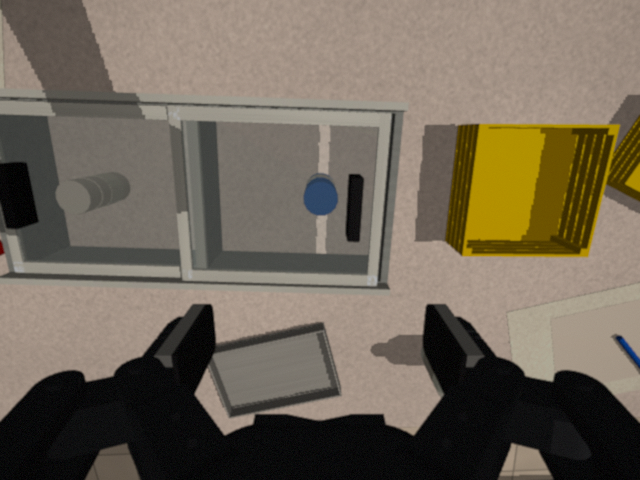

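The blue bottle cap shows at wrist (320,195), in the same compartment as the upper handle at (354,208), so the upper door is the one to open. The basket at wrist (530,190), about 175 mm square, is the larger one; the other measures about 127 mm. Next I'll grip the fin and slide the door.

```bash
python3 - <<'E'
from h import *
a=np.radians(85); e=np.array([np.cos(a),np.sin(a),0]); h=np.array([511.,-42,150])
manip.set_gripper(55,30)
manip.goto((h+[0,0,60]).tolist(),q(85)); manip.move_l(h.tolist(),feed=100)
manip.set_gripper(0,30); print('gap',manip.get_finger_gap(),manip.get_ft_force())
f0=np.array(manip.get_ft_force())
manip.move_l((h-e*128).tolist(),feed=80); print(manip.get_ft_force(),manip.get_position())
for s in range(131,150,3):
    manip.move_l((h-e*s).tolist(),feed=40); f=np.array(manip.get_ft_force())-f0; print(s,f.round(1))
    if f@e>8: break
manip.set_gripper(55); p=np.array(manip.get_position()); manip.move_l((p+[0,0,100]).tolist())
t=np.array([505,-60,330.]); manip.goto(t.tolist(),q(-5))
K=manip.calibration('wrist');im,d=manip.snapshot('wrist');np.savez('pics/w2.npz',im=im,d=d,E=K['extrinsics']);cv2.imwrite('pics/w2.png',im[:,:,::-1])
for tt in ['upper_door_handle','lower_door_handle','blue_centre','basket_in']:
    for r in manip.spot_point('wrist',tt):
        v,u=r['position'];print(tt,r['confidence'],u,v,np.round(world('',K,u,v,d[int(v),int(u)])))
W=cloud(K,d);X,Y,Z=np.moveaxis(W,-1,0);i=im.astype(int)
b=(i[...,2]>i[...,0]*1.5)&(abs(X-505)<100)&(abs(Y+90)<90)&(Z>95)&(Z<112);print('blue top',b.sum(),rect(W[b]),np.median(Z[b]))
print(manip.get_clock(),manip.get_joints())
E
```

```text
gap 12.950765510158712 [-1.67157494  0.28763422  3.64919879]
[-0.61837859 -0.34983573  5.91327098] [ 500.31903754 -169.82277778  150.62902316]
131 [ 0.7 -0.2  1. ]
134 [ 1.4 -0.1  1.1]
137 [ 1.6 -0.7  1.4]
140 [0.5 0.2 1. ]
143 [1.3 8.3 4.1]
upper_door_handle 0.86 326.4 334.6 [ 502. -176.  145.]
lower_door_handle 0.4 324.4 217.3 [510. -68. 102.]
blue_centre 0.64 323.3 217.4 [508. -68. 102.]
blue top 1242 ((506.25567626953125, -77.96826934814453), (40.55155944824219, 38.93198013305664), 84.32247924804688) 102.1727302652518
13.6 [ 2.01351360e-01  1.35032244e-01 -1.32892907e-01 -2.34519623e-06
 -1.30288576e+00  2.85289770e+00]
```

View pics/w2.png

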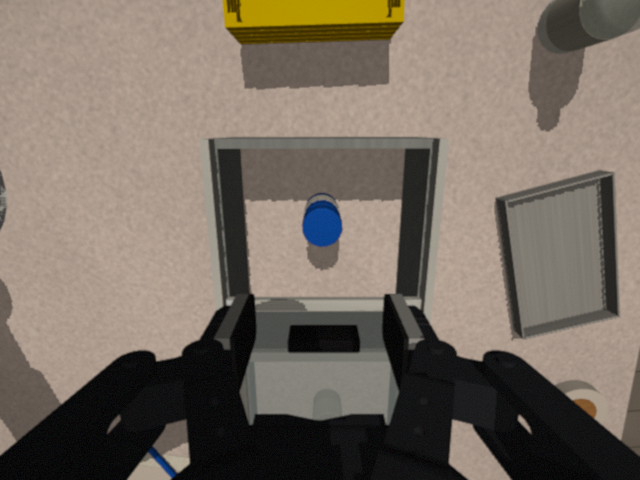

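The upper door is at its stop, with the fin at wrist (323,337). The blue bottle at (322,225) stands uncovered at about (506,-78). A quick look straight at the basket will confirm it and give its exact place.

```bash
python3 - <<'E'
from h import *
manip.goto([515,100,330],q(-5))
K=manip.calibration('wrist');im,d=manip.snapshot('wrist');np.savez('pics/w3.npz',im=im,d=d,E=K['extrinsics'])
cv2.imwrite('pics/w3.png',cv2.resize(im[:330,100:540,::-1],(800,600)))
print(np.round(K['extrinsics'],2)[:3,3])
W=cloud(K,d);X,Y,Z=np.moveaxis(W,-1,0);i=im.astype(int);yel=(i[...,0]>i[...,2]*1.8)&(abs(X-520)<130)&(abs(Y-195)<125)
for lo,hi in((60,80),(-3,12)):
    m=yel&(Z>lo)&(Z<hi);print(lo,m.sum(),rect(W[m]),np.median(Z[m]))
for r in manip.spot_point('wrist','basket_in'):
    v,u=r['position'];print(r['confidence'],u,v,np.round(world('',K,u,v,d[int(v),int(u)])))
E
```

```text
[521.23 175.73 453.71]
60 4511 ((519.596435546875, 197.34915161132812), (170.63479614257812, 170.21353149414062), 86.63771057128906) 69.8960549506005
-3 20518 ((527.802978515625, 200.9035186767578), (202.62890625, 185.4003448486328), 86.44190216064453) 4.35540239808617
0.89 318.1 112.7 [522. 197.   4.]
```

View pics/w3.png

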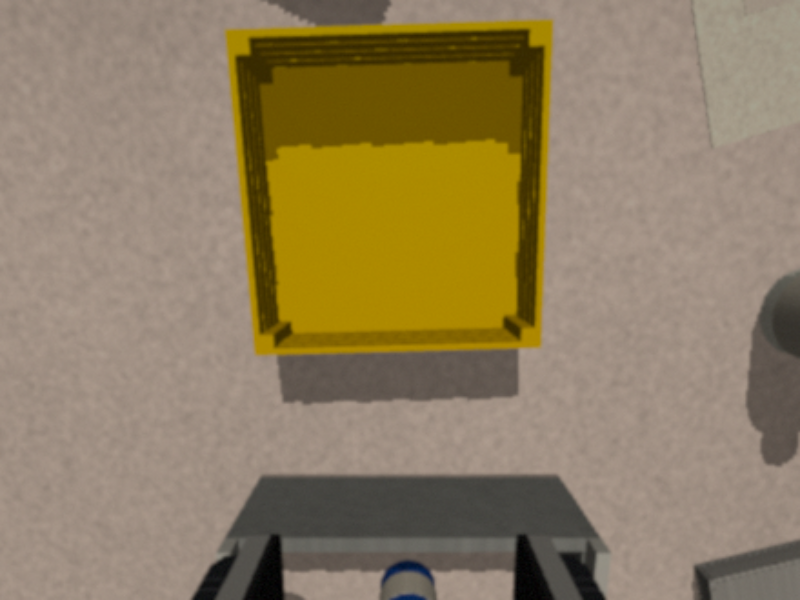

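The basket is empty and 170 mm across, centred at about (520,197) with its floor at z≈4, so it is the larger one. Next I'll grasp the bottle and lift it.

```bash
python3 - <<'E'
from h import *
for psi in (-5,175): print(psi,[None if j is None else np.round(j,2).tolist() for j in (manip.solve_ik([506.5,-78,80],q(psi)),manip.solve_ik([520,197,80],q(psi)))])
psi=175
manip.set_gripper(80,30)
manip.goto([506.5,-78,200],q(psi)); manip.move_l([506.5,-78,81],feed=100); f=manip.get_ft_force()
manip.set_gripper(0,30); print(f,'gap',manip.get_finger_gap(),manip.get_grasp_force(),manip.get_ft_force())
manip.move_l([506.5,-78,230],feed=100); print(manip.get_finger_gap(),manip.get_ft_force(),manip.get_clock())
manip.move_l([520,197,230],feed=150)
im,d=manip.snapshot('side'); cv2.imwrite('pics/s2.png',im[:,:,::-1]); print(manip.get_finger_gap(),manip.get_clock())
E
```

```text
-5 [[0.16, 0.39, -0.48, 0.0, -0.7, 2.89], [0.65, 0.45, -0.37, 0.0, -0.74, 2.4]]
175 [[0.16, 0.39, -0.48, 0.0, -0.7, -0.25], [0.65, 0.45, -0.37, 0.0, -0.74, -0.74]]
[-0.17076042 -0.19476264 -0.3238914 ] gap 41.47169755665366 30.482259844247892 [-0.69107425  0.06637121  3.57360235]
41.40434346541986 [-0.2272006   0.47095882 -1.35152828] 20.5583
41.59289028681631 22.5917
```

View pics/s2.png

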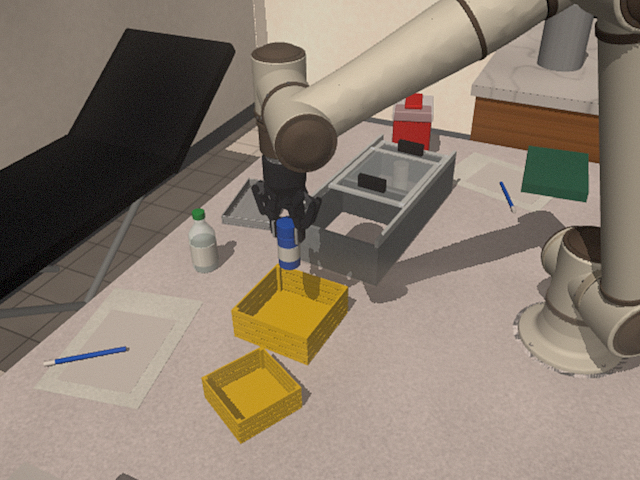

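The bottle is held upright at side (288,243) above the larger basket. I'll lower it until it makes contact, release, retreat and check.

```bash
python3 - <<'E'
from h import *
manip.move_l([520,197,88],feed=100); f0=np.array(manip.get_ft_force())
for z in np.arange(86,74.9,-1.):
    manip.move_l([520,197,z],feed=30); f=manip.get_ft_force()[2]-f0[2]
    if f>3: break
print('contact z',z,f)
manip.set_gripper(70); manip.pause(.3); manip.move_l([520,197,260],feed=100); manip.pause(.5)
im,d=manip.snapshot('side'); cv2.imwrite('pics/s3.png',cv2.resize(im[100:400,200:500,::-1],(600,600)))
K=manip.calibration('scene');im,d=manip.snapshot('scene');W=cloud(K,d);X,Y,Z=np.moveaxis(W,-1,0);i=im.astype(int)
b=(i[...,2]>i[...,0]*1.5)&(abs(X-520)<90)&(abs(Y-197)<90)&(Z>10);t=b&(Z>95);print(np.nanmax(Z[b]),rect(W[t]),manip.get_clock())
E
```

```text
contact z 79.0 3.3185597487640384
103.51901906522608 ((522.1958618164062, 195.0413360595703), (38.053627014160156, 41.31562423706055), 41.01614761352539) 29.4083
```

View pics/s3.png

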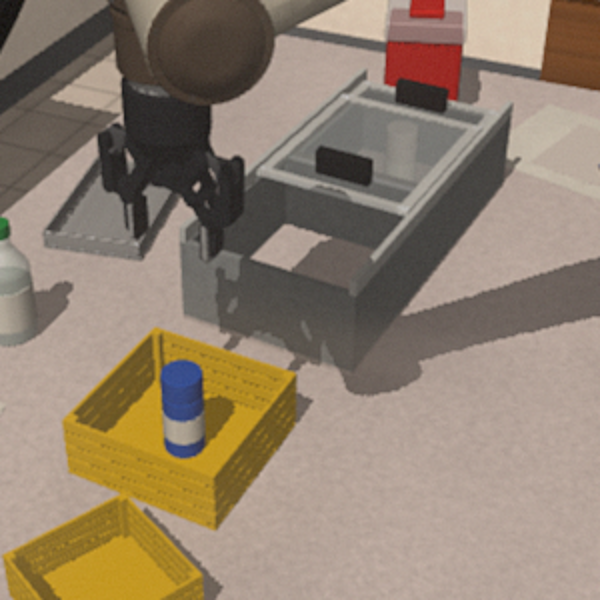

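The bottle stands upright at crop (183,410) near the middle of the larger basket. The upper door is open, the lower door is shut, and the gripper is clear.

```bash
python3 -c "
from rig import manip
print(manip.finish_job())"
```

```text
the job is handed in; nothing more can be done
None
```

The upper door was slid open to its stop with the lower door left shut, and the blue bottle now stands upright in the larger yellow basket; the job was handed in at about 29 s, and no verdict was reported.

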